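# Lock the bench stop bar with its thumb wedge

### The job

Set the work stop on the bench fixture: first slide the steel stop bar by its black post until its nose rests against the aluminium block, then slide the orange thumb wedge that sits in the fixture along its ramp, thin end first, pushing firmly until it is jammed tight and locks the bar. Leave the bar against the block and the wedge standing in its channel, let go of everything, and do not disturb the blue spare wedge or the other things lying about.

Things in the scene. Friction and masses are not known exactly. Their poses are not given: they have to be found in the camera images.
- fixture: Fixed aluminium base plate 130 x 360 x 12 mm with bar, rail, ramp and silver block (top at 64 mm). Origin on the bench; plate spans x -65..65, y -160..200 mm. Bar and wedge are slid along its +y, to the block face at y = 132. Bar at x 0..20, rail x 21..37, dark ramp on the wedge's -x side, closing on the bar at 10 deg towards +y; their tops at 32 mm. All heights are above the bench.
- stop_bar (a joint): Travel of the steel stop bar along the fixture's +y (m): 0 fully back, 0.050 with its nose against the block, which is its hard stop. It stays where it is left; sliding friction about 3 N.
- bar_post (a point): Centre of the black post with yellow cap on the stop bar, to push or pinch: 16 x 16 mm, from 32 to 68 mm high; this point is 57 mm high, axes as the fixture's. With the bar home it is at x = 10, y = 70 mm in the fixture.
- wedge_fin (a point): Centre of the orange wedge's thumb fin: 16 (x) x 14 (y) mm, 40-70 mm high, point at 55. Axes as the fixture's, +y to the thin end. Loose wedge, 0.2 kg, 70 mm long, 28 high, 12 thick at thin end, 24 at fin end. Starts 25-45 mm short of touching bar and ramp, which it does with the fin at y = -62 in the fixture; the ramp is stiffly sprung: 10-20 N drives it 3-12 mm on and it stays jammed.
Mind the look-alikes: they are no part of the job. What is meant by the part that bears wedge_fin is not green or pink, and is the smaller of those in its own colour.

How it is judged (in metres and radians):
On the way:
1. the stop bar is against the block (within 6 mm) while the orange wedge is still loose (value of joint stop_bar above 0.044 m and y of wedge_fin in the frame of fixture below -0.068 m), for 0.1 s.
At the end, for the whole second after the job is handed in: The bar is within 6 mm of the block, and the orange wedge stands upright in its channel (within 10 degrees), slid to where it fills the gap, at rest and pressing on the bar with more than 2 N by itself (value of joint stop_bar above 0.044 m and y of wedge_fin in the frame of fixture above -0.066 m and contact force between wedge and stop_bar above 2 N and angle between wedge_fin's own z axis and vertical below 0.17 rad and linear speed of wedge below 0.01 m/s); the robot touches nothing.
It fails at once if the blue spare wedge, the bushing, the bolt bin or the spanner is moved by more than 20 mm (distance of any of spare_wedge, bushing, bolt_bin, spanner from where it was at the start of the episode above 0.02 m).
It also fails if it takes over 45 s, if anything falls off the work surface, if the arm or the gripper's body presses on something with over 40 N, if the wrist force passes 120 N, or if a joint passes its speed limit or range.

### The arm

A 6-joint arm with a two-finger parallel gripper is mounted at the origin on the work surface. World frame = base frame: x ahead of the robot, y to its left, z up, the work surface at z = 0. Lengths are in mm, angles in degrees, forces in N, time in s.
With the tool pointing down it reaches from about 425 to 925 mm from the base axis. Payload 12.5 kg.
Tool frame: the origin (TCP) lies at the very end of the fingers, on their centre line; the grasp point (between the pads) lies 19 mm behind it; z points along the fingers, y is the direction in which the jaws open and shut (so a half turn about z gives the same grasp; the last joint's range is limited). The gripper opens to 85 mm and grips with 20 to 120 N. Pads are 22 mm wide; open, the fingers measure 114 mm over their backs; the gripper's body (76 mm by 85 mm) begins 54 mm behind the grasp point. The pads swing forward as they close: fully open they stand 13 mm farther back than shut.
Start: joints at [-74.462, 28.126, 89.318, -0, 62.55, -6.05], TCP at [229.99, -581.162, 231.327] pointing down, gripper open.
Joint ranges: [-177.58, 177.58], [-47.91, 125.51], [2.72, 160], [-65.01, 245.01], [3.68, 167.84], [-153.87, 153.87]. Speed limits (degrees/s): [127.2, 127.2, 159.86, 180, 180, 180].

### API

Orientations are given as a 3x3 rotation matrix whose columns are the frame's x, y, z axes.
In Python, from plant import sensors, imaging, workorder gives the robot as it stands. The module is installed in compiled form; this text tells all that it offers.
- The arm moves only by the tool apply_moves, never from a script. Its argument "plan" is a list of rows, each an object of numbers: "tx", "ty", "tz": the shift along the tool's x, y, z in units of 25 mm (1.0 is 25 mm); "rx", "ry", "rz": the turn, a rotation vector about the tool's x, y, z in rad; "claw": the finger opening in mm, from 0 to 85.4. In form: [{"tx": .., "ty": .., "tz": .., "rx": .., "ry": .., "rz": .., "claw": ..}, ...]. A call has 1 to 20 rows; each row shifts and turns the commanded pose from where the row before left it, along the tool's axes as they then stand; what a row does not reach is not made up. A row lasts 1/8 s, in which the tool goes at most 62.5 mm and 10.7 degrees, less where a joint would pass 70% of its speed; a pose out of reach is approached as far as the arm can. A call is refused whole if a number of a shift passes 1 or a number of a turn 0.188, either way. A call with a gripper value outside its range is refused whole. The fingers move at their own pace and stop on an object; "newtons" is the grip in N (left out, the last holds). Time passes only in rows, so rows that do not move let the fingers close. It gives the time, the measured TCP pose, the force and the opening at its end, in the units of the state.
- sensors.get_state(): the state, without advancing time (a new reading comes with each control period).
- imaging.grab_frame(name): name is "scene" or "top" or "wrist"; returns a dict with "frame" (480x640x3 uint8, red, green, blue), "camera_matrix" (3x3 intrinsics, pixels), "T" (4x4, takes a point from camera to world coordinates); the wrist camera has in their place "hand_eye" (4x4, takes a point from camera to tool coordinates, whose origin is the TCP and whose axes are the flange's). Camera axes: x right, y up, looking along -z (the intrinsics and any distortion apply to the point x, -y, -z); pixel columns grow to the right and rows downward; lengths in mm; the calibration is good to about 2 mm. A picture is of the moment at which its call begins: read the wrist's pose just before it. There is no depth.
- workorder.finish_job(): hands the job in, once; it reports no verdict.
Trained networks look in a picture, given as the dict that the camera call returned (one of the last four; its "shot" number tells which), for a name from the list of things; names that differ only in an ending like _2 or _b are one class to them, and where a whole thing is asked for, a point or a joint stands for the part that bears it (a point fixed in the world has none). Each returns a list of dicts, best first, with "score" (0 to 1); they miss things now and then, are a little off and sometimes report something else, mostly with a low value. They report only what shows in the picture. A call takes as long as a camera call. They do not tell look-alikes from the thing itself.
- imaging.masks_of(name, picture): "region" (480x640 bool, what is visible of it) and "location" ([column, row] in pixels, amid what is visible of it).
The state is a dict: "t": time; "qpos": joint angles; "qd": joint speeds; "joint_efforts": joint torques, N m; "position": TCP position; "ee_rot": TCP orientation; "ft_force": force on the tool from outside, world axes, zero at the start; "wrist_torque": the same for the moment, N m; "finger_gap": opening from 0.0 (shut) to 1.0 (fully open).
Only numpy, scipy, OpenCV 4.12 (cv2) and the standard library are available. Lean on these libraries where they do the work, as an engineer would, in place of code of your own. Each camera call takes 0.05 s, during which the arm holds its last target. There are 200 camera calls.

## Working session

There is one attempt and no reset: what is moved stays moved. The work goes in short steps, Python scripts to look and compute and a tool call to move; the robot and the scene stay as the last step left them, time stands still between calls to the robot, and variables do not carry over. Pictures are saved under pics/ and viewed, about 8 in all and at most 12, crops included, and the job is handed in when it is done.

Besides the shell and the picture viewer there is one more tool, called after "Call:" as name(argument=value, ...) on one line, values as JSON. apply_moves: Moves the arm, as the interface text tells. Its arguments: {"type":"object","properties":{"plan":{"type":"array"},"newtons":{"type":"number"}},"required":["plan"]}

```bash
mkdir -p pics; cat > h.py <<'E'
import numpy as np, cv2
from plant import sensors, imaging, workorder
def save(n,p): cv2.imwrite('pics/'+n+'.png',p["frame"][:,:,::-1])
def ray(p,uv,z,T=None):
    K=np.array(p["camera_matrix"]);T=np.array(p["T"] if T is None else T)
    d=np.linalg.inv(K)@[uv[0],uv[1],1.]; d=np.array([d[0],-d[1],-d[2]])
    d=T[:3,:3]@d;o=T[:3,3];return o+d*(z-o[2])/d[2]
def proj(p,X,T=None):
    K=np.array(p["camera_matrix"]);T=np.array(p["T"] if T is None else T)
    c=T[:3,:3].T@(np.array(X)-T[:3,3]);q=K@[c[0],-c[1],-c[2]];return q[:2]/q[2]
E
python3 - <<'E'
from h import *
print(sensors.get_state())
a=imaging.grab_frame("scene");save("scene",a);b=imaging.grab_frame("top");save("top",b)
print([k for k in b],b["camera_matrix"],b["T"],a["T"])
for n in ["fixture","stop_bar","bar_post","wedge_fin","spare_wedge","bushing","bolt_bin","spanner"]:
  for q,z in((a,0),(b,0)):
    try:
      for m in imaging.masks_of(n,q)[:4]: print(n,q["shot"],round(m["score"],2),m["location"],m["region"].sum(),ray(q,m["location"],55).round())
    except Exception as e: print(n,e)
E
```

```text
{'t': 0.0, 'qpos': array([-7.44597793e+01,  2.81640920e+01,  8.93501371e+01,  1.76305922e-03,
        6.25500322e+01, -6.05087022e+00]), 'qd': array([-0.00702984,  0.06530048, -0.03661724,  0.00351929,  0.00507089,
       -0.05092808]), 'joint_efforts': array([-2.24708019e-03, -6.18432927e+01, -2.61591643e+01, -1.83794414e-04,
        4.07512896e-03, -6.61629578e-07]), 'position': array([ 229.94923601, -580.91582306,  230.72827347]), 'ee_rot': array([[ 9.29838960e-01,  3.67966619e-01, -2.74177017e-04],
       [ 3.67966693e-01, -9.29838335e-01,  1.08788554e-03],
       [ 1.45365263e-04, -1.11244637e-03, -9.99999371e-01]]), 'ft_force': array([ 0.62561052,  0.14397939, -0.31692595]), 'wrist_torque': array([ 0.02747726,  0.03354281, -0.12069347]), 'finger_gap': 0.9999170685314404}
['frame', 'camera_matrix', 'T', 'shot'] [[440.32250571   0.         314.83046816]
 [  0.         440.32250571 244.76166039]
 [  0.           0.           1.        ]] [[ 1.28632987e-02  9.87709577e-01 -1.55770112e-01  3.87792063e+02]
 [-9.99503815e-01  8.22160422e-03 -3.04060822e-02 -9.29062594e+01]
 [-2.875169
[... 860 characters left out ...]
423. -204.   55.]
wedge_fin 1 0.61 [364.7, 222.0] 902 [381. -75.  55.]
wedge_fin 2 0.74 [302.4, 246.6] 639 [490. -54.  55.]
wedge_fin 2 0.7 [414.6, 310.6] 1210 [ 395. -222.   55.]
wedge_fin 2 0.6 [332.5, 343.3] 585 [ 346. -100.   55.]
spare_wedge it knows: bar_post, fixture, stop_bar, wedge_fin
spare_wedge it knows: bar_post, fixture, stop_bar, wedge_fin
bushing it knows: bar_post, fixture, stop_bar, wedge_fin
bushing it knows: bar_post, fixture, stop_bar, wedge_fin
bolt_bin it knows: bar_post, fixture, stop_bar, wedge_fin
bolt_bin it knows: bar_post, fixture, stop_bar, wedge_fin
spanner it knows: bar_post, fixture, stop_bar, wedge_fin
spanner it knows: bar_post, fixture, stop_bar, wedge_fin
```

View pics/top.png

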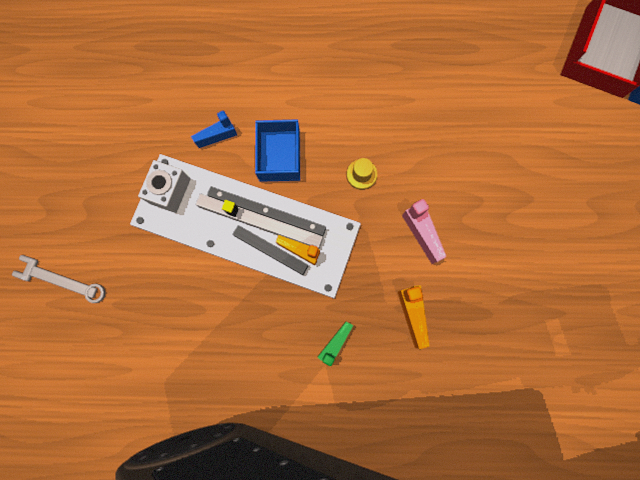

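View pics/scene.png

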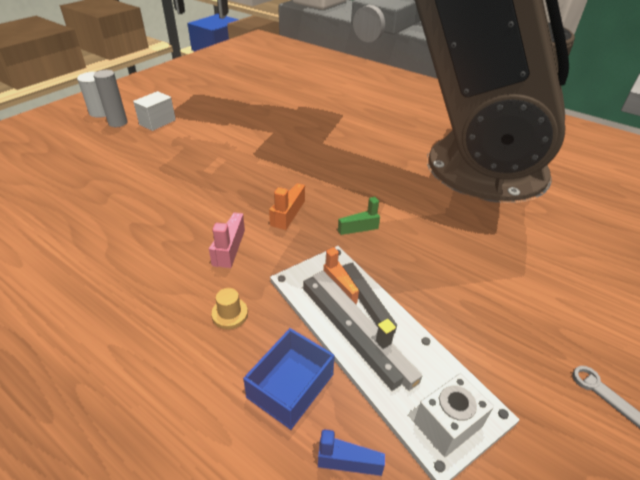

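The top view shows the fixture with its corners near (160,155), (131,224), (335,297), (360,224). The post cap is at (230,208) and the fixture's orange wedge fin at (314,252). The larger orange look-alike is at (415,315), off the fixture. The scene view agrees, with the fin at (332,258), the cap at (387,327) and the blue bin close to the rail side.

```bash
cat > m.py <<'E'
from h import *
from scipy.optimize import least_squares
a=imaging.grab_frame("scene");b=imaging.grab_frame("top")
C=np.array([[65,200,12],[-65,200,12],[-65,-160,12],[65,-160,12.]])
pt=np.array([[160,155],[131,224],[335,297],[360,224.]]); ps=np.array([[440,481],[517,420],[337,247],[271,280.]])
# corners refine with subpix
def rf(p,c):
    g=cv2.cvtColor(p["frame"],cv2.COLOR_RGB2GRAY);c=c.astype(np.float32).reshape(-1,1,2).copy()
    ok=[(10<u[0][0]<630 and 10<u[0][1]<470) for u in c]
    r=cv2.cornerSubPix(g,np.clip(c,8,[630,470]).astype(np.float32),(4,4),(-1,-1),(3,50,.01)).reshape(-1,2)
    return np.where(np.array(ok)[:,None],r,c.reshape(-1,2))
rt=rf(b,pt);rs=rf(a,ps);print(rt.round(1).tolist(),rs.round(1).tolist())
def W(v,X):
    c,s=np.cos(v[2]),np.sin(v[2]);X=np.atleast_2d(X);return np.c_[v[0]+c*X[:,0]-s*X[:,1],v[1]+s*X[:,0]+c*X[:,1],X[:,2]]
def R(v,w=(1,1)): return np.r_[np.ravel([proj(b,x)-u for x,u in zip(W(v,C),rt)])*w[0],np.ravel([proj(a,x)-u for x,u in zip(W(v,C),rs)])[2:]*w[1]]
for w in((1,1),(1,0),(0,1)):
    s=least_squares(R,[527,20,-.3],x_scale=[100,100,1],args=(w,),loss='soft_l1');print(w,s.x[:2].round(1),np.degrees(s.x[2]).round(2),R(s.x,w).round(1).tolist())
    if w==(1,1): v=s.x
def hsv(p): return cv2.cvtColor(p["frame"],cv2.COLOR_RGB2HSV)
def inv(X): 
    c,s=np.cos(v[2]),np.sin(v[2]);d=np.array(X)-[v[0],v[1],0];return np.array([c*d[0]+s*d[1],-s*d[0]+c*d[1],X[2]]).round(1)
for n,p,roi in(("top",b,(218,198,242,220)),("scene",a,(375,316,400,336))):
    x0,y0,x1,y1=roi;h=hsv(p)[y0:y1,x0:x1];m=(abs(h[...,0].astype(int)-29)<5)&(h[...,1]>150)&(h[...,2]>150)
    ys,xs=np.nonzero(m);uv=(xs.mean()+x0,ys.mean()+y0);X=ray(p,uv,68);print("cap",n,m.sum(),np.round(uv,1),X.round(1),inv(X))
for p in(b,a):
    m=[q for q in imaging.masks_of("wedge_fin",p)]
    for q in m:
        X=ray(p,q["location"],55);f=inv(X)
        if abs(f[0])<80 and -180<f[1]<0: print("wedge",q["score"],q["location"],f)
np.save("v.npy",v)
cv2.imwrite("pics/crop.png",np.vstack([cv2.resize(b["frame"][190:280,210:340,::-1],(650,300 if 0 else 450)[:2],interpolation=cv2.INTER_CUBIC)]))
E
python3 m.py
```

```text
[[159.60000610351562, 153.6999969482422], [129.60000610351562, 223.89999389648438], [333.6000061035156, 297.3999938964844], [360.3999938964844, 223.5]] [[440.0, 481.0], [519.4000244140625, 418.8999938964844], [336.3999938964844, 246.10000610351562], [269.5, 276.5]]
(1, 1) [527.5  26.8] -18.98 [0.0, -0.2, -0.3, 0.4, 0.7, 0.4, 0.3, -1.1, 0.3, 0.5, 1.0, -0.9, -0.4, -0.2]
(1, 0) [527.3  27.2] -19.17 [0.0, -0.4, -0.5, 0.1, 0.3, 0.9, 0.1, -0.6, 0.0, 0.0, 0.0, -0.0, 0.0, -0.0]
(0, 1) [527.8  26.5] -18.79 [-0.0, -0.0, -0.0, 0.0, 0.0, -0.0, 0.0, -0.0, 0.3, 0.1, 0.4, -0.8, -0.9, 0.1]
cap top 103 [227.8 205.4] [550.2  60.8  68. ] [10.4 39.6 68. ]
cap scene 0 [nan nan] [nan nan nan] [nan nan nan]
wedge 0.82 [300.4, 245.8] [ -9.7 -85.   55. ]
wedge 0.98 [337.8, 274.7] [  1.  -73.1  55. ]m.py:24: RuntimeWarning: Mean of empty slice.
  ys,xs=np.nonzero(m);uv=(xs.mean()+x0,ys.mean()+y0);X=ray(p,uv,68);print("cap",n,m.sum(),np.round(uv,1),X.round(1),inv(X))
  ret = ret.dtype.type(ret / rcount)
```

View pics/crop.png

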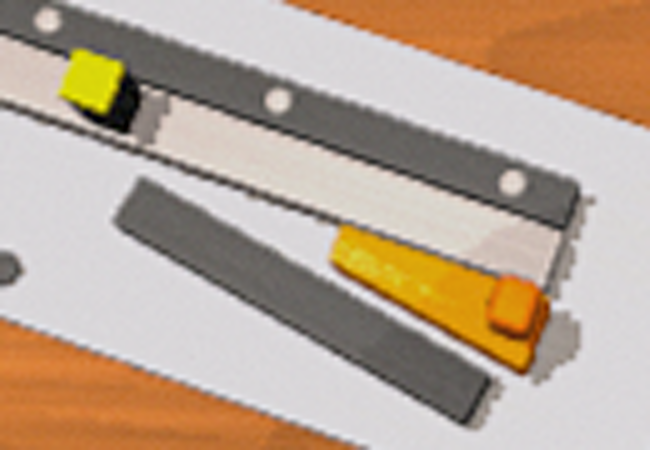

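The crop shows the fin top centre at about (312.6,250.6) and the cap centre at about (229,206) in the top image. The cap lies at x≈10 in the fixture frame, as it must. Next I move over the fixture centre, square up with the jaws along fixture y, and look from close by.

Call:
apply_moves(plan=[{"tx":1,"ty":-0.9,"claw":85},{"tx":1,"ty":-0.9},{"tx":1,"ty":-0.9},{"tx":1,"ty":-0.9},{"tx":1,"ty":-0.9},{"tx":1,"ty":-0.9},{"tx":1,"ty":-0.9},{"tx":1,"ty":-0.9},{"tx":1,"ty":-0.9},{"tx":1,"ty":-0.9},{"tx":1,"ty":-0.9},{"tx":1,"ty":-0.9},{"tx":1,"ty":-0.9},{"tx":1,"ty":-0.9},{"tx":1,"ty":-0.9},{"tx":1,"ty":-0.9},{"tx":1,"ty":-0.9},{"tx":1,"ty":-0.9},{"tx":1,"ty":-0.9},{"tx":1,"ty":-0.9}])

```text
validation failed for argument at $.pl...
```

Call:
apply_moves(plan=[{"rz":-0.187},{"rz":-0.187},{"rz":-0.187},{"rz":-0.187},{"rz":-0.187},{"rz":-0.187},{"rz":-0.187},{"rz":-0.187},{"rz":-0.187},{"rz":-0.187},{"rz":-0.187},{"rz":-0.187},{"rz":-0.187},{},{}])

```text
validation failed for argument at $.pl...
```

```bash
cat > w.py <<'E'
from h import *
v=np.load("v.npy");c,s=np.cos(v[2]),np.sin(v[2]);F=np.array([[c,-s,0],[s,c,0],[0,0,1]])
def inv(X): return (F.T@(np.array(X)-[v[0],v[1],0]))
def wor(X): return F@np.array(X)+[v[0],v[1],0]
def wr():
    st=sensors.get_state();p=imaging.grab_frame("wrist");T=np.eye(4);T[:3,:3]=st["ee_rot"];T[:3,3]=st["position"];p["T"]=T@np.array(p["hand_eye"])
    return st,p
def rep():
    st=sensors.get_state();R=st["ee_rot"]
    print("t",round(st["t"],2),"fix",inv(st["position"]).round(1),"gap",round(st["finger_gap"]*85.4,1),"F_fix",(F.T@st["ft_force"]).round(1),"yaw err",np.degrees(np.arctan2(R[1,1],R[0,1])-np.pi/2-v[2]).round(2),"tz",R[:,2].round(3))
E
python3 - <<'E'
from w import *
rep();st,p=wr();
try: print(np.array(p["hand_eye"]).round(2).tolist(),p["camera_matrix"])
except Exception as e: print(e)
for n,X in (("post68",[10,38,68]),("fin70",[-12,-92,70]),("corner",[65,200,12]),("c2",[65,-160,12])): print(n,proj(p,wor(X)).round())
save("wrist1",p)
E
```

```text
t 0.7 fix [ -83.6 -671.7  231.3] gap 85.4 F_fix [ 0.7  0.2 -0.7] yaw err -139.43 tz [ 0. -0. -1.]
[[-0.0, 0.96, 0.29, 73.64], [1.0, 0.0, -0.0, -0.15], [-0.0, 0.29, -0.96, -143.46], [0.0, 0.0, 0.0, 1.0]] [[376.65807889   0.         315.47838504]
 [  0.         376.65807889 246.02773482]
 [  0.           0.           1.        ]]
post68 [-810. -996.]
fin70 [-475. -618.]
corner [ -931. -1263.]
c2 [-145. -480.]
```

View pics/wrist1.png

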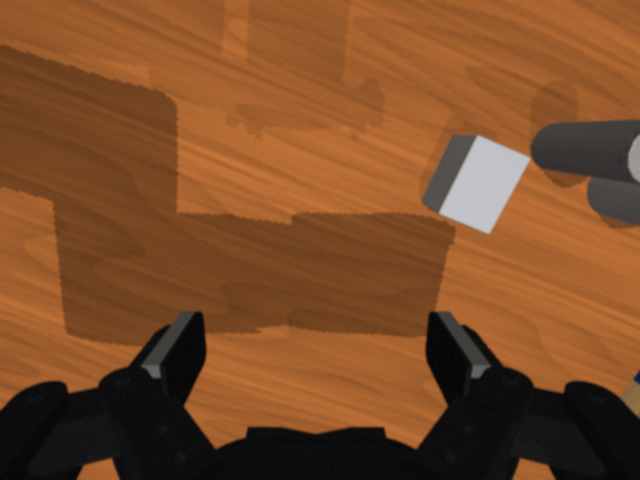

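Both calls were refused, so the arm is still at its start and this view shows only the bench and stray cylinders. The rows probably need every field, so I'll write them all out.

Call:
apply_moves(plan=[{"tx":1,"ty":-0.9,"tz":0,"rx":0,"ry":0,"rz":0,"claw":85},{"tx":1,"ty":-0.9,"tz":0,"rx":0,"ry":0,"rz":0,"claw":85},{"tx":1,"ty":-0.9,"tz":0,"rx":0,"ry":0,"rz":0,"claw":85},{"tx":1,"ty":-0.9,"tz":0,"rx":0,"ry":0,"rz":0,"claw":85},{"tx":1,"ty":-0.9,"tz":0,"rx":0,"ry":0,"rz":0,"claw":85},{"tx":1,"ty":-0.9,"tz":0,"rx":0,"ry":0,"rz":0,"claw":85},{"tx":1,"ty":-0.9,"tz":0,"rx":0,"ry":0,"rz":0,"claw":85},{"tx":1,"ty":-0.9,"tz":0,"rx":0,"ry":0,"rz":0,"claw":85},{"tx":1,"ty":-0.9,"tz":0,"rx":0,"ry":0,"rz":0,"claw":85},{"tx":1,"ty":-0.9,"tz":0,"rx":0,"ry":0,"rz":0,"claw":85},{"tx":1,"ty":-0.9,"tz":0,"rx":0,"ry":0,"rz":0,"claw":85},{"tx":1,"ty":-0.9,"tz":0,"rx":0,"ry":0,"rz":0,"claw":85},{"tx":1,"ty":-0.9,"tz":0,"rx":0,"ry":0,"rz":0,"claw":85},{"tx":1,"ty":-0.9,"tz":0,"rx":0,"ry":0,"rz":0,"claw":85},{"tx":1,"ty":-0.9,"tz":0,"rx":0,"ry":0,"rz":0,"claw":85},{"tx":1,"ty":-0.9,"tz":0,"rx":0,"ry":0,"rz":0,"claw":85},{"tx":1,"ty":-0.9,"tz":0,"rx":0,"ry":0,"rz":0,"claw":85},{"tx":1,"ty":-0.9,"tz":0,"rx":0,"ry":0,"rz":0,"claw":85},{"tx":1,"ty":-0.9,"tz":0,"rx":0,"ry":0,"rz":0,"claw":85},{"tx":1,"ty":-0.9,"tz":0,"rx":0,"ry":0,"rz":0,"claw":85}])

```text
t: 3.25
position: [529.8, 22.3, 231.4]
ee_rot: [[0.93, 0.368, 0.0], [0.368, -0.93, -0.0], [0.0, 0.0, -1.0]]
ft_force: [0.9, -1.0, -0.6]
finger_gap: 0.994
```

Call:
apply_moves(plan=[{"tx":0,"ty":0,"tz":0,"rx":0,"ry":0,"rz":-0.187,"claw":85},{"tx":0,"ty":0,"tz":0,"rx":0,"ry":0,"rz":-0.187,"claw":85},{"tx":0,"ty":0,"tz":0,"rx":0,"ry":0,"rz":-0.187,"claw":85},{"tx":0,"ty":0,"tz":0,"rx":0,"ry":0,"rz":-0.187,"claw":85},{"tx":0,"ty":0,"tz":0,"rx":0,"ry":0,"rz":-0.187,"claw":85},{"tx":0,"ty":0,"tz":0,"rx":0,"ry":0,"rz":-0.187,"claw":85},{"tx":0,"ty":0,"tz":0,"rx":0,"ry":0,"rz":-0.187,"claw":85},{"tx":0,"ty":0,"tz":0,"rx":0,"ry":0,"rz":-0.187,"claw":85},{"tx":0,"ty":0,"tz":0,"rx":0,"ry":0,"rz":-0.187,"claw":85},{"tx":0,"ty":0,"tz":0,"rx":0,"ry":0,"rz":-0.187,"claw":85},{"tx":0,"ty":0,"tz":0,"rx":0,"ry":0,"rz":-0.187,"claw":85},{"tx":0,"ty":0,"tz":0,"rx":0,"ry":0,"rz":-0.187,"claw":85},{"tx":0,"ty":0,"tz":0,"rx":0,"ry":0,"rz":-0.187,"claw":85},{"tx":0,"ty":0,"tz":0,"rx":0,"ry":0,"rz":0,"claw":85},{"tx":0,"ty":0,"tz":0,"rx":0,"ry":0,"rz":0,"claw":85}])

```text
t: 5.12
position: [529.4, 21.2, 231.3]
ee_rot: [[-0.943, 0.332, 0.0], [0.332, 0.943, -0.0], [-0.0, 0.0, -1.0]]
ft_force: [0.9, 0.2, 0.3]
finger_gap: 0.993
```

```bash
python3 - <<'E'
from w import *
rep();st,p=wr()
for n,X in (("post68",[10,38,68]),("fin70",[-12,-92,70]),("corner",[65,200,12]),("c2",[65,-160,12])): print(n,proj(p,wor(X)).round())
save("wrist2",p);np.savez("p2.npz",K=p["camera_matrix"],T=p["T"])
E
```

```text
t 5.12 fix [  3.5  -4.6 231.3] gap 84.8 F_fix [0.8 0.5 0.3] yaw err -0.39 tz [ 0. -0. -1.]
post68 [367. 232.]
fin70 [209. 207.]
corner [516. 269.]
c2 [165. 271.]
```

View pics/wrist2.png

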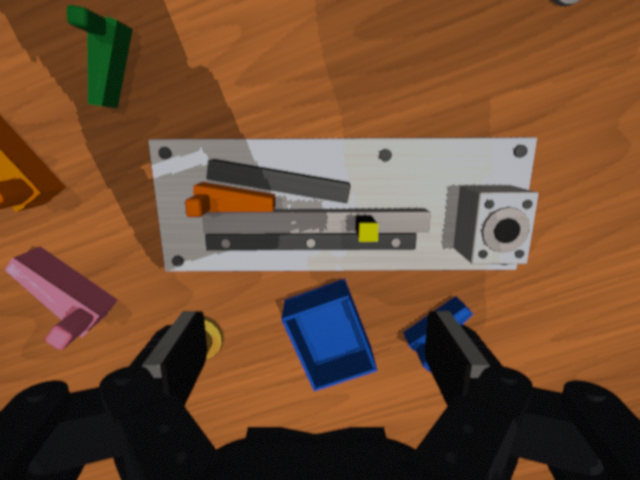

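The wrist view has the cap at (368,232), which matches my prediction for the post at about (10, 38.5). The fin top at (196,206) puts it at about (-12, -102), which is 40 mm short of touching and within the stated range. I'll go to the post and pinch it along y.

Call:
apply_moves(plan=[{"tx":-0.09,"ty":0.58,"tz":0.2,"rx":0,"ry":0,"rz":0,"claw":60},{"tx":-0.09,"ty":0.58,"tz":0.5,"rx":0,"ry":0,"rz":0,"claw":60},{"tx":-0.08,"ty":0.56,"tz":0.8,"rx":0,"ry":0,"rz":0,"claw":60},{"tx":0,"ty":0,"tz":1,"rx":0,"ry":0,"rz":0,"claw":60},{"tx":0,"ty":0,"tz":1,"rx":0,"ry":0,"rz":0,"claw":60},{"tx":0,"ty":0,"tz":1,"rx":0,"ry":0,"rz":0,"claw":60},{"tx":0,"ty":0,"tz":1,"rx":0,"ry":0,"rz":0,"claw":60},{"tx":0,"ty":0,"tz":0.7,"rx":0,"ry":0,"rz":0,"claw":60},{"tx":0,"ty":0,"tz":0.5,"rx":0,"ry":0,"rz":0,"claw":60},{"tx":0,"ty":0,"tz":0.5,"rx":0,"ry":0,"rz":0,"claw":60},{"tx":0,"ty":0,"tz":0.3,"rx":0,"ry":0,"rz":0,"claw":60},{"tx":0,"ty":0,"tz":0,"rx":0,"ry":0,"rz":0,"claw":60}])

```text
t: 6.68
position: [549.5, 59.8, 43.4]
ee_rot: [[-0.945, 0.328, -0.001], [0.328, 0.945, -0.0], [0.0, -0.0, -1.0]]
ft_force: [-0.4, -0.2, 0.3]
finger_gap: 0.704
```

```bash
python3 - <<'E'
from w import *
rep();st,p=wr();save("wrist3",p)
for y in (30,38,46): print(proj(p,wor([10,y,68])).round())
E
```

```text
t 6.67 fix [10.  38.3 43.4] gap 60.1 F_fix [-0.3 -0.3  0.3] yaw err -0.15 tz [-0.001 -0.    -1.   ]
[293. 348.]
[315. 348.]
[337. 348.]
```

View pics/wrist3.png

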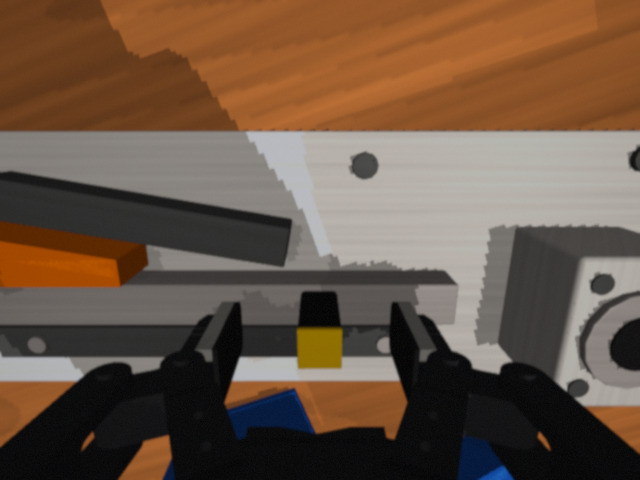

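The post stands centred between the fingers, with its cap at (320,347), so y≈39.5. It needs about 30 mm to reach the block. I'll grip and push, then read the force.

Call:
apply_moves(plan=[{"tx":0,"ty":0.05,"tz":0.05,"rx":0,"ry":0,"rz":0,"claw":30},{"tx":0,"ty":0,"tz":0,"rx":0,"ry":0,"rz":0,"claw":10},{"tx":0,"ty":0,"tz":0,"rx":0,"ry":0,"rz":0,"claw":10},{"tx":0,"ty":0,"tz":0,"rx":0,"ry":0,"rz":0,"claw":10},{"tx":0,"ty":0,"tz":0,"rx":0,"ry":0,"rz":0,"claw":10},{"tx":0,"ty":0.2,"tz":0,"rx":0,"ry":0,"rz":0,"claw":10},{"tx":0,"ty":0.3,"tz":0,"rx":0,"ry":0,"rz":0,"claw":10},{"tx":0,"ty":0.3,"tz":0,"rx":0,"ry":0,"rz":0,"claw":10},{"tx":0,"ty":0.2,"tz":0,"rx":0,"ry":0,"rz":0,"claw":10},{"tx":0,"ty":0.1,"tz":0,"rx":0,"ry":0,"rz":0,"claw":10}], newtons=40)

```text
t: 7.98
position: [559.1, 86.9, 42.9]
ee_rot: [[-0.945, 0.327, 0.0], [0.327, 0.945, -0.0], [-0.0, -0.0, -1.0]]
ft_force: [-0.9, -2.7, 6.5]
finger_gap: 0.182
```

```bash
python3 -c "
from w import *
rep()"
```

```text
t 7.97 fix [10.3 67.1 42.9] gap 15.6 F_fix [ 0.1 -2.8  6.5] yaw err -0.13 tz [ 0. -0. -1.]
```

Call:
apply_moves(plan=[{"tx":0,"ty":0.06,"tz":0,"rx":0,"ry":0,"rz":0,"claw":10},{"tx":0,"ty":0.06,"tz":0,"rx":0,"ry":0,"rz":0,"claw":10},{"tx":0,"ty":0,"tz":0,"rx":0,"ry":0,"rz":0,"claw":10}])

```text
t: 8.35
position: [560.0, 89.6, 42.9]
ee_rot: [[-0.945, 0.328, 0.0], [0.328, 0.945, -0.0], [-0.0, -0.0, -1.0]]
ft_force: [-2.2, -0.4, 6.2]
finger_gap: 0.177
```

```bash
python3 -c "
from w import *
rep()"
```

```text
t 8.35 fix [10.3 70.  42.9] gap 15.1 F_fix [-1.9 -1.1  6.2] yaw err -0.14 tz [ 0. -0. -1.]
```

Call:
apply_moves(plan=[{"tx":0,"ty":0.06,"tz":0,"rx":0,"ry":0,"rz":0,"claw":10},{"tx":0,"ty":0.06,"tz":0,"rx":0,"ry":0,"rz":0,"claw":10},{"tx":0,"ty":0,"tz":0,"rx":0,"ry":0,"rz":0,"claw":10}])

```text
t: 8.72
position: [560.2, 90.2, 42.9]
ee_rot: [[-0.945, 0.327, -0.002], [0.327, 0.945, -0.003], [0.001, -0.003, -1.0]]
ft_force: [-6.2, -21.8, 9.1]
finger_gap: 0.178
```

```bash
python3 -c "
from w import *
rep()"
```

```text
t 8.72 fix [10.2 70.6 42.9] gap 15.2 F_fix [  1.2 -22.6   9.1] yaw err -0.13 tz [-0.002 -0.003 -1.   ]
```

The bar is on its hard stop: 22 N, with the post at y≈70.6. I'll relax the push, let go, lift and go over to the fin.

Call:
apply_moves(plan=[{"tx":0,"ty":-0.09,"tz":0,"rx":0,"ry":0,"rz":0,"claw":10},{"tx":0,"ty":0,"tz":0,"rx":0,"ry":0,"rz":0,"claw":40},{"tx":0,"ty":0,"tz":0,"rx":0,"ry":0,"rz":0,"claw":40},{"tx":0,"ty":0,"tz":0,"rx":0,"ry":0,"rz":0,"claw":40},{"tx":0,"ty":0,"tz":-0.6,"rx":0,"ry":0,"rz":0,"claw":40},{"tx":0,"ty":0,"tz":-0.9,"rx":0,"ry":0,"rz":0,"claw":40},{"tx":0,"ty":0,"tz":-0.9,"rx":0,"ry":0,"rz":0,"claw":40},{"tx":0.1,"ty":-0.8,"tz":-0.6,"rx":0,"ry":0,"rz":0,"claw":50},{"tx":0.1,"ty":-0.8,"tz":0,"rx":0,"ry":0,"rz":0,"claw":50},{"tx":0.1,"ty":-0.8,"tz":0,"rx":0,"ry":0,"rz":0,"claw":50},{"tx":0.1,"ty":-0.8,"tz":0,"rx":0,"ry":0,"rz":0,"claw":50},{"tx":0.1,"ty":-0.8,"tz":0,"rx":0,"ry":0,"rz":0,"claw":50},{"tx":0.1,"ty":-0.8,"tz":0,"rx":0,"ry":0,"rz":0,"claw":50},{"tx":0.1,"ty":-0.8,"tz":0,"rx":0,"ry":0,"rz":0,"claw":50},{"tx":0.1,"ty":-0.8,"tz":0,"rx":0,"ry":0,"rz":0,"claw":50},{"tx":0.1,"ty":-0.5,"tz":0,"rx":0,"ry":0,"rz":0,"claw":50},{"tx":0,"ty":0,"tz":0,"rx":0,"ry":0,"rz":0,"claw":50},{"tx":0,"ty":0,"tz":0,"rx":0,"ry":0,"rz":0,"claw":50}])

```text
t: 10.98
position: [482.6, -65.0, 117.5]
ee_rot: [[-0.945, 0.328, 0.0], [0.328, 0.945, -0.0], [-0.0, -0.0, -1.0]]
ft_force: [0.0, -0.0, 0.5]
finger_gap: 0.584
```

```bash
python3 - <<'E'
from w import *
rep();st,p=wr();save("wrist4",p)
for X in ([-12,-102,70],[-12,-92,70],[-2,-102,70]): print(X,proj(p,wor(X)).round())
b=imaging.grab_frame("top")
h=cv2.cvtColor(b["frame"],cv2.COLOR_RGB2HSV)[198:225,195:245];m=(abs(h[...,0].astype(int)-29)<5)&(h[...,1]>150)&(h[...,2]>100)
ys,xs=np.nonzero(m);print("cap",m.sum()); 
if m.sum(): print(inv(ray(b,(xs.mean()+195,ys.mean()+198),68)).round(1))
E
```

```text
t 10.97 fix [ -12.6 -101.4  117.5] gap 49.9 F_fix [ 0.  -0.   0.5] yaw err -0.14 tz [ 0. -0. -1.]
[-12, -102, 70] [315. 276.]
[-12, -92, 70] [333. 276.]
[-2, -102, 70] [315. 293.]
cap 0
```

View pics/wrist4.png

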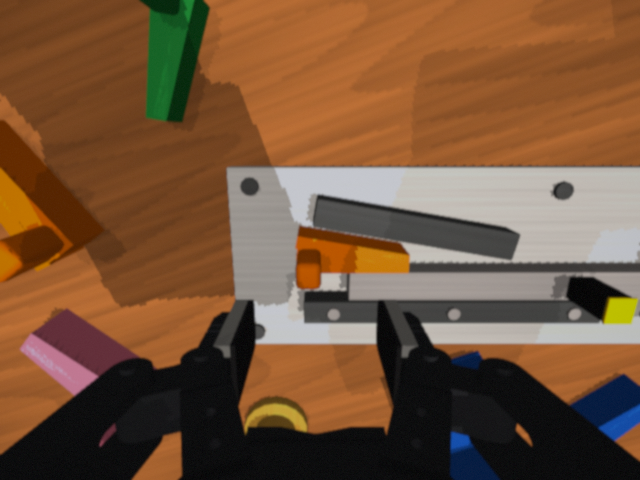

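The wrist view shows the fin top at about (309,281), which gives (-9.5, -105). The bar is forward and clear. I'll descend over the fin and close lightly along y to centre on it.

Call:
apply_moves(plan=[{"tx":-0.1,"ty":-0.12,"tz":0.5,"rx":0,"ry":0,"rz":0,"claw":50},{"tx":0,"ty":0,"tz":0.8,"rx":0,"ry":0,"rz":0,"claw":50},{"tx":0,"ty":0,"tz":0.8,"rx":0,"ry":0,"rz":0,"claw":50},{"tx":0,"ty":0,"tz":0.5,"rx":0,"ry":0,"rz":0,"claw":50},{"tx":0,"ty":0,"tz":0.26,"rx":0,"ry":0,"rz":0,"claw":50},{"tx":0,"ty":0,"tz":0,"rx":0,"ry":0,"rz":0,"claw":30},{"tx":0,"ty":0,"tz":0,"rx":0,"ry":0,"rz":0,"claw":10},{"tx":0,"ty":0,"tz":0,"rx":0,"ry":0,"rz":0,"claw":10},{"tx":0,"ty":0,"tz":0,"rx":0,"ry":0,"rz":0,"claw":10},{"tx":0,"ty":0,"tz":0,"rx":0,"ry":0,"rz":0,"claw":10}], newtons=20)

```text
t: 12.32
position: [484.1, -68.9, 46.5]
ee_rot: [[-0.945, 0.328, 0.001], [0.328, 0.945, -0.0], [-0.001, -0.0, -1.0]]
ft_force: [-0.2, -0.3, 7.5]
finger_gap: 0.159
```

```bash
python3 - <<'E'
from w import *
rep();st,p=wr();save("wrist5",p)
E
```

```text
t 12.32 fix [  -9.9 -104.6   46.5] gap 13.5 F_fix [-0.1 -0.4  7.5] yaw err -0.15 tz [ 0.001 -0.    -1.   ]
```

View pics/wrist5.png

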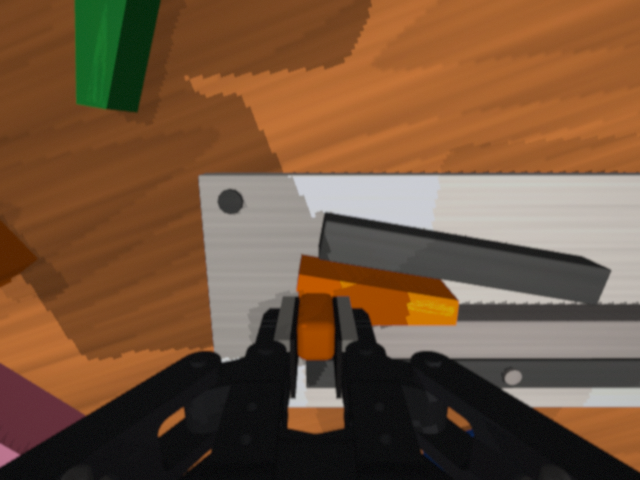

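The fin is held between the pads at (-10,-104.6) and the opening reads about 14 mm, as it should. I'll loosen to a close cage so the wedge can align itself, and slide it forward.

Call:
apply_moves(plan=[{"tx":0,"ty":0,"tz":0,"rx":0,"ry":0,"rz":0,"claw":15.5},{"tx":0,"ty":0,"tz":0,"rx":0,"ry":0,"rz":0,"claw":15.5},{"tx":0,"ty":0.15,"tz":0,"rx":0,"ry":0,"rz":0,"claw":15.5},{"tx":0,"ty":0.25,"tz":0,"rx":0,"ry":0,"rz":0,"claw":15.5},{"tx":0,"ty":0.25,"tz":0,"rx":0,"ry":0,"rz":0,"claw":15.5},{"tx":0,"ty":0.25,"tz":0,"rx":0,"ry":0,"rz":0,"claw":15.5},{"tx":0,"ty":0.25,"tz":0,"rx":0,"ry":0,"rz":0,"claw":15.5},{"tx":0,"ty":0.2,"tz":0,"rx":0,"ry":0,"rz":0,"claw":15.5},{"tx":0,"ty":0.1,"tz":0,"rx":0,"ry":0,"rz":0,"claw":15.5},{"tx":0,"ty":0,"tz":0,"rx":0,"ry":0,"rz":0,"claw":15.5}], newtons=60)

```text
t: 13.62
position: [495.8, -34.4, 46.1]
ee_rot: [[-0.945, 0.328, 0.0], [0.328, 0.945, 0.0], [-0.0, 0.0, -1.0]]
ft_force: [0.1, -1.2, -0.3]
finger_gap: 0.183
```

```bash
python3 -c "
from w import *
rep()"
```

```text
t 13.62 fix [-10.1 -68.2  46.1] gap 15.6 F_fix [ 0.5 -1.2 -0.3] yaw err -0.14 tz [ 0.  0. -1.]
```

Call:
apply_moves(plan=[{"tx":0,"ty":0.1,"tz":0,"rx":0,"ry":0,"rz":0,"claw":15.5},{"tx":0,"ty":0.1,"tz":0,"rx":0,"ry":0,"rz":0,"claw":15.5},{"tx":0,"ty":0.08,"tz":0,"rx":0,"ry":0,"rz":0,"claw":15.5},{"tx":0,"ty":0,"tz":0,"rx":0,"ry":0,"rz":0,"claw":15.5}])

```text
t: 14.12
position: [498.2, -27.9, 46.1]
ee_rot: [[-0.945, 0.328, 0.0], [0.328, 0.945, -0.0], [-0.0, 0.0, -1.0]]
ft_force: [0.1, -1.8, 0.3]
finger_gap: 0.182
```

```bash
python3 -c "
from w import *
rep()"
```

```text
t 14.12 fix [-10.  -61.2  46.1] gap 15.5 F_fix [ 0.7 -1.7  0.3] yaw err -0.14 tz [ 0. -0. -1.]
```

Call:
apply_moves(plan=[{"tx":0,"ty":0.08,"tz":0,"rx":0,"ry":0,"rz":0,"claw":15.5},{"tx":0,"ty":0.08,"tz":0,"rx":0,"ry":0,"rz":0,"claw":15.5},{"tx":0,"ty":0,"tz":0,"rx":0,"ry":0,"rz":0,"claw":15.5}])

```text
t: 14.5
position: [499.4, -24.5, 46.2]
ee_rot: [[-0.945, 0.328, 0.0], [0.328, 0.945, -0.001], [-0.0, -0.0, -1.0]]
ft_force: [-0.2, -7.1, 3.5]
finger_gap: 0.181
```

```bash
python3 -c "
from w import *
rep()"
```

```text
t 14.5 fix [ -9.9 -57.6  46.2] gap 15.5 F_fix [ 2.1 -6.8  3.5] yaw err -0.14 tz [ 0.    -0.001 -1.   ]
```

Resistance is rising to 7 N. I'll push on towards about 20–25 N.

Call:
apply_moves(plan=[{"tx":0,"ty":0.08,"tz":0,"rx":0,"ry":0,"rz":0,"claw":15.5},{"tx":0,"ty":0.08,"tz":0,"rx":0,"ry":0,"rz":0,"claw":15.5},{"tx":0,"ty":0,"tz":0,"rx":0,"ry":0,"rz":0,"claw":15.5}])

```text
t: 14.88
position: [500.6, -21.3, 46.4]
ee_rot: [[-0.945, 0.327, 0.0], [0.327, 0.945, -0.001], [-0.001, -0.001, -1.0]]
ft_force: [-1.9, -14.4, 6.6]
finger_gap: 0.182
```

```bash
python3 -c "
from w import *
rep()"
```

```text
t 14.88 fix [ -9.8 -54.3  46.4] gap 15.6 F_fix [  2.9 -14.3   6.6] yaw err -0.13 tz [ 0.    -0.001 -1.   ]
```

Call:
apply_moves(plan=[{"tx":0,"ty":0.08,"tz":0,"rx":0,"ry":0,"rz":0,"claw":15.5},{"tx":0,"ty":0.06,"tz":0,"rx":0,"ry":0,"rz":0,"claw":15.5},{"tx":0,"ty":0,"tz":0,"rx":0,"ry":0,"rz":0,"claw":15.5}])

```text
t: 15.25
position: [501.6, -18.7, 46.6]
ee_rot: [[-0.945, 0.327, -0.0], [0.327, 0.945, -0.002], [-0.001, -0.002, -1.0]]
ft_force: [-4.3, -22.4, 10.4]
finger_gap: 0.185
```

```bash
python3 - <<'E'
from w import *
rep();st,p=wr();save("wrist6",p)
E
```

```text
t 15.25 fix [ -9.7 -51.4  46.6] gap 15.8 F_fix [  3.2 -22.6  10.4] yaw err -0.13 tz [-0.    -0.002 -1.   ]
```

View pics/wrist6.png

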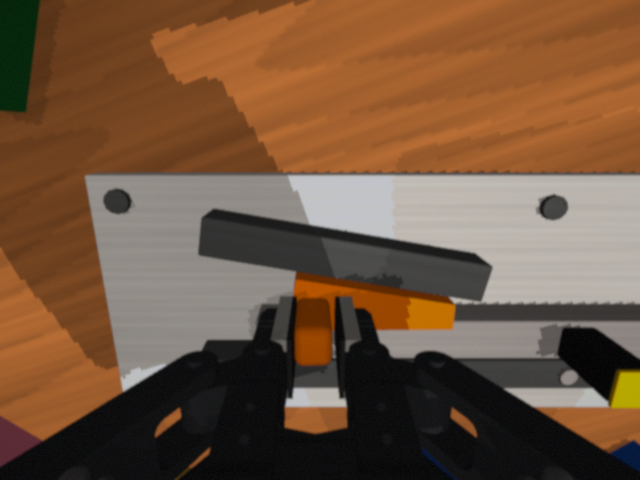

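The wedge fills the channel between ramp and bar, standing straight: 23 N at y≈-51. I'll relieve the push, open, lift and check.

Call:
apply_moves(plan=[{"tx":0,"ty":-0.08,"tz":0,"rx":0,"ry":0,"rz":0,"claw":15.5},{"tx":0,"ty":0,"tz":0,"rx":0,"ry":0,"rz":0,"claw":40},{"tx":0,"ty":0,"tz":0,"rx":0,"ry":0,"rz":0,"claw":40},{"tx":0,"ty":0,"tz":0,"rx":0,"ry":0,"rz":0,"claw":40},{"tx":0,"ty":0,"tz":0,"rx":0,"ry":0,"rz":0,"claw":40},{"tx":0,"ty":0,"tz":-0.4,"rx":0,"ry":0,"rz":0,"claw":40},{"tx":0,"ty":0,"tz":-0.8,"rx":0,"ry":0,"rz":0,"claw":40},{"tx":0,"ty":0,"tz":-1,"rx":0,"ry":0,"rz":0,"claw":40},{"tx":0,"ty":0,"tz":-1,"rx":0,"ry":0,"rz":0,"claw":40},{"tx":0,"ty":0,"tz":-1,"rx":0,"ry":0,"rz":0,"claw":40},{"tx":0,"ty":0.5,"tz":-1,"rx":0,"ry":0,"rz":0,"claw":40},{"tx":0,"ty":0.5,"tz":-0.5,"rx":0,"ry":0,"rz":0,"claw":40},{"tx":0,"ty":0,"tz":0,"rx":0,"ry":0,"rz":0,"claw":40},{"tx":0,"ty":0,"tz":0,"rx":0,"ry":0,"rz":0,"claw":40}])

```text
t: 17.05
position: [508.9, 4.6, 187.8]
ee_rot: [[-0.945, 0.327, -0.001], [0.327, 0.945, -0.0], [0.001, -0.0, -1.0]]
ft_force: [0.1, 0.1, 0.2]
finger_gap: 0.47
```

```bash
python3 - <<'E'
from w import *
rep();st,p=wr()
for X in ([-10,-51,70],[-10,-66,70],[10,70,68]): print(X,proj(p,wor(X)).round())
a=imaging.grab_frame("scene");save("end",a);cv2.imwrite("pics/end2.png",np.hstack([p["frame"][120:360,140:540,::-1],cv2.resize(a["frame"][230:430,250:500,::-1],(300,240))]))
E
```

```text
t 17.05 fix [-10.5 -27.  187.8] gap 40.1 F_fix [0.1 0.1 0.2] yaw err -0.12 tz [-0.001 -0.    -1.   ]
[-10, -51, 70] [283. 240.]
[-10, -66, 70] [262. 240.]
[10, 70, 68] [447. 265.]
```

View pics/end2.png

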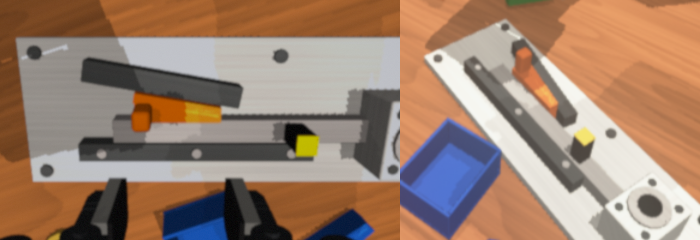

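After release the fin top is at (281,242), so y≈-52, well past -66. The cap is at (447,266), exactly where I predicted it with the bar home. The wedge stands upright, the gripper is clear and the force reads zero, so I'm handing in.

```bash
python3 -c "
from w import *
print(workorder.finish_job());rep()"
```

```text
the job is handed in; nothing more can be done
None
the job is handed in; nothing more can be done
```

The work stop is set and the job is handed in, about 17 s into the 45 s allowed; no verdict was reported.

- **Bar:** I pinched the black post and slid the bar about 31 mm until it hit the block. The force rose from 3 N to 23 N with the post at y ≈ 70.6 mm, while the wedge was still loose at y ≈ -105 mm.
- **Wedge:** I held the smaller orange wedge loosely by its fin and slid it up the ramp. Resistance grew steadily to 23 N, with the fin at about y = -51 mm.
- **Last checks:** After I let go and lifted clear, the wrist picture put the fin at y ≈ -52 mm, past the -66 mm limit. The post cap was where it should be with the bar home, within a pixel. The wedge looked upright, and the wrist force read about 0 N.
- **Not measured:** The wedge's own pressure on the bar can't be measured directly; I inferred it from the 23 N push and from the wedge staying put. I didn't compare the spare wedge, bushing, bin and spanner with their starting positions, but I felt no contact with any of them.
- **What went wrong:** My first two move calls were refused because rows were missing fields, and nothing moved. An automatic check of the yellow cap in the top camera found nothing, so I used the wrist picture instead.

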